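Square up and scan the gift cartons

ROBOT

A 6-joint arm with a two-finger parallel gripper is mounted at the origin on the work surface. World frame = base frame: x ahead of the robot, y to its left, z up, the work surface at z = 0. Lengths are in mm, angles in rad, forces in N, time in s.
With the tool pointing down it reaches from about 375 to 900 mm from the base axis. Payload 3.1 kg.
Tool frame: the origin (TCP) lies on the centre line of the jaws, within the pads' length; the fingertips stand 14 mm ahead of it and the grasp point (between the pads) lies 5 mm behind it; z points along the fingers, y is the line along which they close (so a half turn about z gives the same grasp; the last joint's range is limited). The gripper opens to 85 mm and grips with 20 to 120 N. Pads are 22 mm wide; open, the fingers measure 114 mm over their backs; the gripper's body (76 mm by 85 mm) begins 54 mm behind the grasp point. The pads swing forward as they close: fully open they stand 13 mm farther back than shut.
Start: joints at [1.171, 0.527, 1.433, -0, 1.181, -0.178], TCP at [136.842, 609.812, 245.31] pointing down, gripper open.
Joint ranges: [-3.08, 3.08], [-0.75, 2.2], [0.22, 2.44], [-1.43, 4.57], [0, 2.65], [-2.85, 2.85]. Speed limits (rad/s): [2.79, 2.79, 3.14, 3.14, 3.14, 3.14].

INTERFACE

Orientations are given as [roll, pitch, yaw] about the fixed x, y, z axes, in that order (R = Rz(yaw) Ry(pitch) Rx(roll)).
In Python, from station import env, cams gives the robot as it stands.
- The arm moves only by the tool move_arm, never from a script. Its argument "plan" is one flat list of numbers, 5 for each row, row after row: the shift along the tool's x, y, z in mm, then the turn about the tool's z in rad, then the gripper's target within -1 to 1 (shut at 1, half-way at 0, fully open at -1). In form: [tx, ty, tz, twist, claw, tx, ty, tz, twist, claw, ...]. A call has 1 to 12 rows; each row is the pose to reach, as a shift and turn from the pose commanded when the call began, along the tool's axes at that moment; what a row does not reach only later rows make up. A row lasts 1/8 s, in which the tool goes at most 62.5 mm and 10.7 degrees, less where a joint would pass 70% of its speed; a pose out of reach is approached as far as the arm can. A call with a gripper value outside its range is refused whole. The fingers move at their own pace and stop on an object; "newtons" is the grip in N (left out, the last holds). Time passes only in rows, so rows that repeat a pose let the fingers close. It gives the time, the measured TCP pose, the force, the opening and the grip force at its end, in the units of the state.
- env.state(): the state, without advancing time (a new reading comes with each control period).
- cams.snapshot(name): name is "scene" or "top" or "wrist"; returns the picture (400x640x3 uint8, blue, green, red); there is no depth.
- cams.camera_params(name): a dict with "fx", "fy", "cx", "cy" (pixels), "rvec" (rotation vector, rad) and "tvec" (3), from world to camera coordinates, as OpenCV has them; the wrist camera has in their place "mount" (4x4, takes a point from camera to tool coordinates, whose origin is the TCP and whose axes are the flange's). Camera axes: x right, y down, z forward; pixel columns grow to the right and rows downward; lengths in mm; the calibration is good to about 2 mm. The wrist camera is an equidistant fisheye: a pixel r from the principal point sees the ray r / f radians off the axis. A picture is of the moment at which its call begins: read the wrist's pose just before it. camera_params takes no time and is no camera call.
- env.sign_off(): hands the job in; it is judged then, once.
The state is a dict: "clock": time; "joint_positions": joint angles; "qd": joint speeds; "joint_torque": joint torques, N m; "eef_pos": TCP position; "tool_rot": TCP orientation; "contact_force": force on the tool from outside, world axes, zero at the start; "wrist_torque": the same for the moment, N m; "opening": finger opening in mm; "grasp_force": force on a finger pad.
Only numpy, scipy, OpenCV 4.12 (cv2) and the standard library are available. Lean on these libraries where they do the work, as an engineer would, in place of code of your own. Each camera call takes 0.05 s, during which the arm holds its last target. There are 200 camera calls.

TASK

Bring each gift carton on the bench, always upright, to a corner of the wooden packing fence (one per corner, any corner), lying lengthways along the divider, and push it square and flush against both the back rail and the divider on its left. When all of them are in, take the scanner from its cradle and aim its beam at the middle of each carton's label from about 10 cm, holding it still for two full seconds, longest carton first and shortest last, then stand the scanner back upright in its cradle. Leave everything else where it is, and at the end the cartons must still be square and flush.

Things in the scene. Friction and masses are not known exactly. Their poses are not given: they have to be found in the camera images.
- carton_long: the long gift carton: closed white box 140 mm long (its x) x 60 mm wide (its y) x 60 mm high, 200 g give or take a third; origin at the centre of its underside, z up. May be absent. Best gripped across its 60 mm width, from above
- label_long (a point): centre of the barcode label (42 x 44 mm, buff with black bars) on the long carton's lid: on the top face, 27 mm in from its +x end; axes as the carton's (z up)
- carton_middle: the middle gift carton: closed white box 110 mm long (its x) x 60 mm wide (its y) x 60 mm high, 170 g give or take a third; origin at the centre of its underside, z up. May be absent. Best gripped across its 60 mm width, from above
- label_middle (a point): centre of the barcode label (42 x 44 mm, buff with black bars) on the middle carton's lid: on the top face, 27 mm in from its +x end; axes as the carton's (z up)
- carton_short: the short gift carton: closed white box 80 mm long (its x) x 60 mm wide (its y) x 60 mm high, 140 g give or take a third; origin at the centre of its underside, z up. May be absent. Best gripped across its 60 mm width, from above
- label_short (a point): centre of the barcode label (42 x 44 mm, buff with black bars) on the short carton's lid: on the top face, 27 mm in from its +x end; axes as the carton's (z up)
- fence: wooden fence fixed to the bench: back rail 348 mm long (along y), 15 thick, 26 high; three dividers 100 mm long, 12 thick, 18 high run from it along -x (towards the robot), 112 mm apart, making three corners open to the front and right, without a floor. Origin at bench level on the rail's near face, mid-length; x away from the robot through the rail, y left along it
- corner0 (a point): inside corner of the left corner, at bench level, where the rail's near face meets the divider's right face; axes as the fence's. A carton's place lies towards -x and -y from here
- corner1 (a point): inside corner of the middle corner, at bench level, where the rail's near face meets the divider's right face; axes as the fence's. A carton's place lies towards -x and -y from here
- corner2 (a point): inside corner of the right corner, at bench level, where the rail's near face meets the divider's right face; axes as the fence's. A carton's place lies towards -x and -y from here
- scanner: hand scanner, upright in its cradle at the start: grey foot 56 (x) x 44 (y) x 36 mm high, upright black handle 36 (x) x 30 (y) mm from 36 to 154 mm above the foot's underside, snout at the front (+x) looking forward and 45 degrees down; 220 g; origin at the centre of the foot's underside. Take the handle from above, across the 30 mm
- scanner_window (a point): the scanner's window at the snout's tip: 44 mm ahead (+x) of the scanner's origin and 31 mm above it; this frame's x axis is the beam, 45 degrees below the scanner's own +x, its y is the scanner's y. It reads a label 50 to 150 mm from the window along the beam
- cradle: the scanner's fixed cradle: grey tray 80 (x) x 68 (y) mm, walls 18 mm high and 6 mm thick, inside 68 x 56 mm, inner floor 6 mm above the bench; origin at the centre of its underside, axes along its sides; the scanner stands in it with its x along the cradle's x
- tape: bystander: roll of brown parcel tape lying flat, 90 mm across, 24 mm high, among the cartons at the start, on the near side
- bottle: bystander: green bottle, 66 mm across, 200 mm tall, right of the bench far away
- screwdriver: bystander: red-handled screwdriver lying in front of the fence, near the robot
- capjar: bystander: jar of bauble caps, 70 mm across, 75 mm tall, left of the fence
- bauble_stand: bystander: silver bauble standing on a foot, 68 mm across, 88 mm tall, to the right of the fence's right end
Things that resemble listed ones, but are neither listed nor needed, are in the scene too. Leave any purple look-alike of the carton_short alone. Of the things shaped like the cradle, the grey one is meant.

How it is judged (in metres and radians):
On the way, in this order (a step that is already met when the one before it is completed fails the run):
1. every carton on the bench is square and flush in a corner of the fence (((x of carton_long in the frame of corner0 between -0.075 and -0.065 m and y of carton_long in the frame of corner0 between -0.035 and -0.025 m) or (x of carton_long in the frame of corner1 between -0.075 and -0.065 m and y of carton_long in the frame of corner1 between -0.035 and -0.025 m) or (x of carton_long in the frame of corner2 between -0.075 and -0.065 m and y of carton_long in the frame of corner2 between -0.035 and -0.025 m)) and angle between the x axis of each of carton_long, carton_middle, carton_short and the x axis of fence, either way round below 0.05 rad and angle between each of carton_long, carton_middle, carton_short's own z axis and vertical below 0.05 rad and height (world z) of each of carton_long, carton_middle, carton_short below 0.006 m and ((x of carton_middle in the frame of corner0 between -0.06 and -0.05 m and y of carton_middle in the frame of corner0 between -0.035 and -0.025 m) or (x of carton_middle in the frame of corner1 between -0.06 and -0.05 m and y of carton_middle in the frame of corner1 between -0.035 and -0.025 m) or (x of carton_middle in the frame of corner2 between -0.06 and -0.05 m and y of carton_middle in the frame of corner2 between -0.035 and -0.025 m)) and ((x of carton_short in the frame of corner0 between -0.045 and -0.035 m and y of carton_short in the frame of corner0 between -0.035 and -0.025 m) or (x of carton_short in the frame of corner1 between -0.045 and -0.035 m and y of carton_short in the frame of corner1 between -0.035 and -0.025 m) or (x of carton_short in the frame of corner2 between -0.045 and -0.035 m and y of carton_short in the frame of corner2 between -0.035 and -0.025 m))), for 0.2 s.
2. the beam is held 1.5 s on the long carton's label: its centre 50 to 150 mm from the window, within 16 mm of the beam in y and z, beam within 60 degrees of upright (x of label_long in the frame of scanner_window between 0.05 and 0.15 m and y of label_long in the frame of scanner_window between -0.016 and 0.016 m and z of label_long in the frame of scanner_window between -0.016 and 0.016 m and angle between the z axis of label_long and the x axis of scanner_window, either way round below 1.05 rad), for 1.5 s.
3. the beam is held 1.5 s on the middle carton's label: its centre 50 to 150 mm from the window, within 16 mm of the beam in y and z, beam within 60 degrees of upright (x of label_middle in the frame of scanner_window between 0.05 and 0.15 m and y of label_middle in the frame of scanner_window between -0.016 and 0.016 m and z of label_middle in the frame of scanner_window between -0.016 and 0.016 m and angle between the z axis of label_middle and the x axis of scanner_window, either way round below 1.05 rad), for 1.5 s.
4. the beam is held 1.5 s on the short carton's label: its centre 50 to 150 mm from the window, within 16 mm of the beam in y and z, beam within 60 degrees of upright (x of label_short in the frame of scanner_window between 0.05 and 0.15 m and y of label_short in the frame of scanner_window between -0.016 and 0.016 m and z of label_short in the frame of scanner_window between -0.016 and 0.016 m and angle between the z axis of label_short and the x axis of scanner_window, either way round below 1.05 rad), for 1.5 s.
At the end, for the whole second after the job is handed in: Each carton present stands in a fence corner, lengthways, within 5 mm of the rail and of the divider on its left, square within 0.05 rad, at rest; the scanner stands in its cradle, within 15 mm of its middle, upright within 0.08 rad (all of step 1 and horizontal distance between scanner and cradle below 0.015 m and angle between scanner's own z axis and vertical below 0.08 rad and height (world z) of scanner below 0.012 m and linear speed of each of scanner, carton_long, carton_middle, carton_short below 0.02 m/s); the robot touches nothing.
It fails at once if a bystander is moved by more than 40 mm (distance of any of tape, bottle, screwdriver, capjar, bauble_stand from where it was at the start of the episode above 0.04 m).
It fails at once if the long carton is tipped over (angle between carton_long's own z axis and vertical above 0.8 rad).
It fails at once if the middle carton is tipped over (angle between carton_middle's own z axis and vertical above 0.8 rad).
It fails at once if the short carton is tipped over (angle between carton_short's own z axis and vertical above 0.8 rad).
Of carton_long, carton_middle, carton_short only 2 to 3 are there at a start; the rules pass over those that are not, and their reading is None.
At some moment in a run one of carton_long, carton_middle, carton_short may be knocked a few centimetres aside while the robot is not near it.
It also fails if it takes over 210 s, if anything falls off the work surface, if the arm or the gripper's body presses on something with over 40 N, if the wrist force passes 120 N, or if a joint passes its speed limit or range.

## Working session

There is one attempt and no reset: what is moved stays moved. The work goes in short steps, Python scripts to look and compute and a tool call to move; the robot and the scene stay as the last step left them, time stands still between calls to the robot, and variables do not carry over. Pictures are saved under pics/ and viewed, at most 18 in all, crops included, and the job is handed in when it is done.

Besides the shell and the picture viewer there is one more tool, called after "Call:" by a JSON object that holds its "api" and its "payload", one argument or row to a line. move_arm: Moves the arm, as the interface text tells. Its arguments: {"type":"object","properties":{"plan":{"type":"array","items":{"type":"number"}},"newtons":{"type":"number"}},"required":["plan"]}

```bash
ls; mkdir -p pics; python3 - <<'E'
from station import env,cams
import cv2
print(env.state())
for n in("scene","top","wrist"):
    cv2.imwrite(f"pics/{n}0.png",cams.snapshot(n)); print(n,cams.camera_params(n))
E
```

```text
pics
{'clock': 0.0, 'joint_positions': array([ 1.17152315e+00,  5.28463306e-01,  1.43393963e+00, -1.24594093e-05,
        1.18137552e+00, -1.78479619e-01]), 'qd': array([-0.00135551,  0.00069054, -0.0002164 , -0.00022648, -0.0020168 ,
        0.00159667]), 'joint_torque': array([-1.49145293e-03, -4.42347014e+01, -1.78027618e+01, -2.73668211e-04,
        8.36202671e-03,  1.50604120e-05]), 'eef_pos': array([136.56317326, 609.18098209, 244.32346493]), 'tool_rot': array([-3.13943953e+00, -3.76719034e-04,  2.92080343e+00]), 'contact_force': array([ 0.3707856 , -0.6722636 , -0.79088606]), 'wrist_torque': array([ 0.00338337, -0.04186639,  0.0260348 ]), 'grasp_force': 0.0, 'opening': 85.30203557449099}
scene {'fx': 520.8405930412694, 'fy': 520.8405930412694, 'cx': 309.10390070213305, 'cy': 203.64673068138882, 'rvec': array([ 1.59891227,  2.25624909, -0.62684798]), 'tvec': array([ 114.96022513, -372.84801693, 1651.95469313])}
top {'fx': 472.6547662170775, 'fy': 472.6547662170775, 'cx': 309.0576863390186, 'cy': 200.02317009689276, 'rvec': array([ 2.13178986, -2.07247504,  0.23554913]), 'tvec': array([  39.89668684,  484.20921314, 1497.58627203])}
wrist {'fx': 309.70691628693146, 'fy': 309.70691628693146, 'cx': 318.59868409747116, 'cy': 202.1369017858802, 'mount': array([[-9.91132784e-04, -9.52607793e-01, -3.04199622e-01,
         7.64286856e+01],
       [ 9.99999428e-01, -1.06644490e-03,  8.14317476e-05,
        -4.22301697e-01],
       [-4.01984653e-04, -3.04199367e-01,  9.52608305e-01,
        -1.28140155e+02],
       [ 0.00000000e+00,  0.00000000e+00,  0.00000000e+00,
         1.00000000e+00]])}
```

View pics/top0.png

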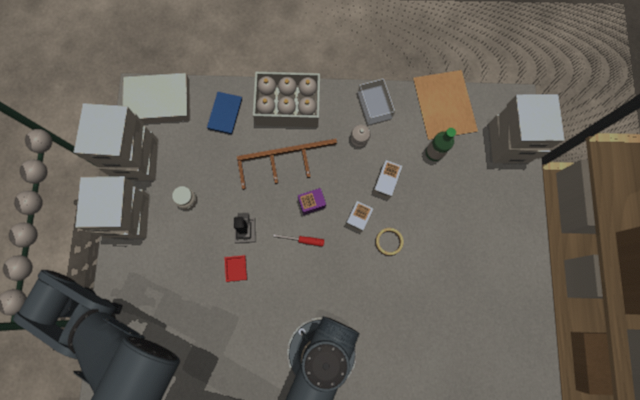

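View pics/scene0.png

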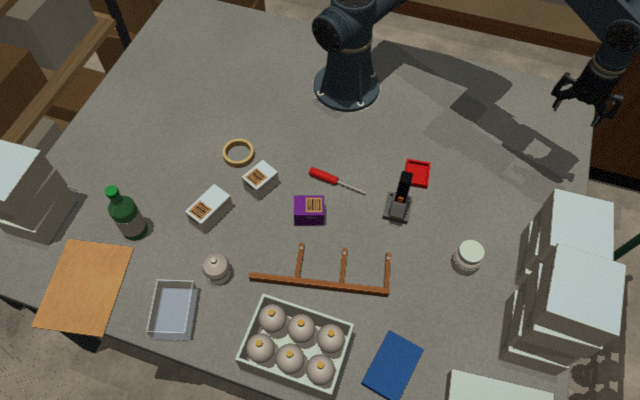

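```bash
cat > h.py <<'E'
import numpy as np, cv2
from scipy.spatial.transform import Rotation as Ro
from station import env,cams
def cam(n):
    p=cams.camera_params(n); K=np.array([[p['fx'],0,p['cx']],[0,p['fy'],p['cy']],[0,0,1.]]); return p,K
def ray(n,uv,st=None):
    uv=np.atleast_2d(np.array(uv,float)); p,K=cam(n)
    if n!='wrist':
        R=cv2.Rodrigues(p['rvec'])[0]; o=-R.T@p['tvec']
        d=np.c_[(uv-[p['cx'],p['cy']])/p['fx'],np.ones(len(uv))]@R
        return o,d
    st=st or env.state(); q=uv-[p['cx'],p['cy']]; r=np.hypot(*q.T); t=r/p['fx']
    d=np.c_[q*(np.sin(t)/np.maximum(r,1e-9))[:,None],np.cos(t)]
    T=np.eye(4); T[:3,:3]=Ro.from_euler('xyz',st['tool_rot']).as_matrix(); T[:3,3]=st['eef_pos']; T=T@p['mount']
    return T[:3,3],d@T[:3,:3].T
def plane(n,uv,z,st=None):
    o,d=ray(n,uv,st); return (o+d*((z-o[2])/d[:,2])[:,None])[:,:2]
def proj(n,P):
    p,K=cam(n); return cv2.projectPoints(np.array(P,float),p['rvec'],p['tvec'],K,None)[0][:,0]
E
python3 - <<'E'
from h import *
t=cv2.imread('pics/top0.png')
cv2.imwrite('pics/t1.png',cv2.resize(t[120:280,215:415],None,fx=4,fy=4,interpolation=cv2.INTER_CUBIC)[:600])
hsv=cv2.cvtColor(t,cv2.COLOR_BGR2HSV)
m=((hsv[...,2]>165)).astype(np.uint8)
m=cv2.morphologyEx(m,cv2.MORPH_CLOSE,np.ones((7,7)))
for c in cv2.findContours(m,0,2)[0]:
    (x,y),wh,a=cv2.minAreaRect(c)
    if 330<x<420 and 150<y<240 and min(wh)>5:
        b=cv2.boxPoints(((x,y),wh,a)); P=plane('top',b,60); print((x,y),P.round(0).tolist(),np.linalg.norm(np.diff(P,axis=0),axis=1))
# fence
for n,uv,z in(('tapes',(389,242),12),('tape',(389,242),24),('screw',(300,239),10),('railL',(240,157),26),('railR',(335,142),26),('d0',(243,188),18),('d1',(276,182),18),('d2',(308,177),18),('cradle',(245,230),9),('purple',(312,201),60)): print(n,plane('top',[uv],z).round(0))
E
```

```text
(359.67706298828125, 215.0492706298828) [[414.0, -72.0], [482.0, -102.0], [459.0, -153.0], [391.0, -122.0]] [74.53402207 55.09398213 74.28411205]
(388.05206298828125, 177.55429077148438) [[526.0, -163.0], [623.0, -197.0], [605.0, -249.0], [508.0, -215.0]] [103.21881098  55.36872775 102.94743594]
tapes [[ 358. -215.]]
tape [[ 356. -213.]]
screw [[360.  80.]]
railL [[633. 294.]]
railR [[697. -30.]]
d0 [[527. 278.]]
d1 [[551. 168.]]
d2 [[571.  60.]]
cradle [[385. 264.]]
purple [[479.  44.]]
```

View pics/t1.png

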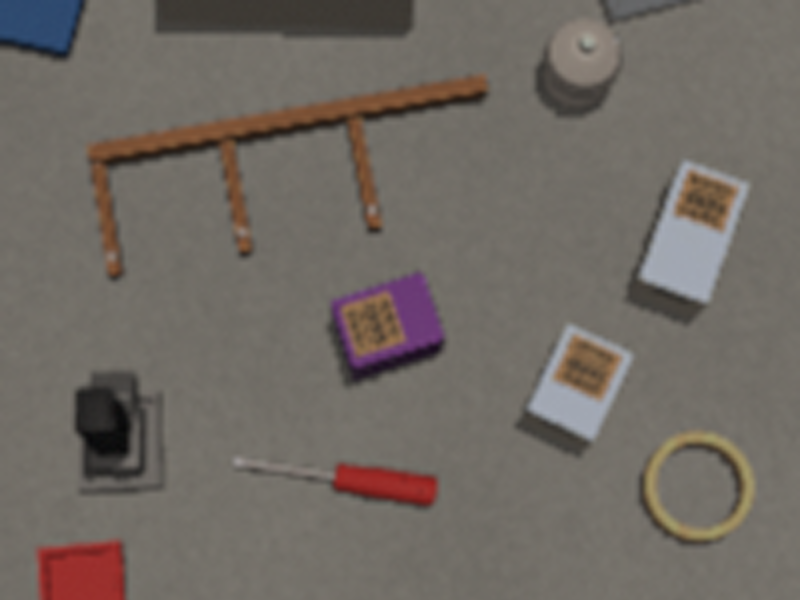

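```bash
cat >> h.py <<'E'
def go(x,y,z,yaw,st=None):
    st=st or env.state(); R=Ro.from_euler('xyz',st['tool_rot']).as_matrix()
    d=R.T@(np.array([x,y,z])-st['eef_pos']); tw=-((yaw-st['tool_rot'][2]+np.pi)%(2*np.pi)-np.pi)
    print('t',round(st['clock'],2),'pose',st['eef_pos'].round(1),'yaw',st['tool_rot'][2].round(3),'-> shift',d.round(1),'twist',round(tw,3), 'rows',round(max(np.linalg.norm(d)/62.5,abs(tw)/.187),1))
E
python3 - <<'E'
from h import *
for n,roi in(('top',(225,130,345,195)),('scene',(240,235,400,300))):
    t=cv2.imread(f'pics/{n}0.png'); hsv=cv2.cvtColor(t,cv2.COLOR_BGR2HSV)
    m=((hsv[...,0]<16)&(hsv[...,1]>120)&(hsv[...,2]>50)).astype(np.uint8)
    k=np.zeros_like(m); x0,y0,x1,y1=roi; k[y0:y1,x0:x1]=1; m*=k
    ys,xs=np.nonzero(m); P=plane(n,np.c_[xs,ys],26)
    # rail points: iterative: farthest-x band
    a=np.array([-.195,.98]); nrm=np.array([.98,.195])
    s=P@nrm; rail=P[(s>np.percentile(s,99.5)-16)]
    for _ in range(3):
        c=rail.mean(0); u=np.linalg.svd(rail-c)[2][0]; u*=np.sign(u[1]); nrm=np.array([u[1],-u[0]]); e=(P-c)@nrm; rail=P[abs(e)<9]
    tt=(rail-c)@u
    yaw=np.arctan2(-u[0],u[1]); print(n,len(P),'rail c',c,'yaw',yaw,'ends',np.percentile(tt,[0,100]),'mid',c+u*(tt.max()+tt.min())/2,'width',np.percentile((rail-c)@nrm,[1,99]))
    D=plane(n,np.c_[xs,ys],18); e=(D-c)@nrm; v=(D-c)@u; q=v[(e<-35)&(e>-90)]
    h,b=np.histogram(q,40); L=sorted(q); 
    g=np.split(np.array(L),np.nonzero(np.diff(L)>20)[0]+1); print([ (x.mean().round(1),np.ptp(x).round(1)) for x in g], (D-c)@nrm@np.eye(1) if 0 else e.min())
go(565,-206,200,2.804)
E
```

```text
top 586 rail c [664.76470465 136.35943787] yaw 0.21349032504332047 ends [-171.36406419  170.43574303] mid [664.8630474  135.90581496] width [-7.99541479  7.14306823]
[(np.float64(-55.6), np.float64(8.7)), (np.float64(55.3), np.float64(7.9)), (np.float64(166.5), np.float64(9.1))] -167.2402715656138
scene 1314 rail c [669.43803757 137.98575539] yaw 0.21285137290140696 ends [-172.59907377  171.55124476] mid [669.54871334 137.4736643 ] width [-8.27576392  7.9862577 ]
[(np.float64(-55.5), np.float64(11.2)), (np.float64(56.0), np.float64(10.7)), (np.float64(166.8), np.float64(11.4))] -107.54878811187216
t 0.15 pose [136.6 609.3 244.6] yaw 2.921 -> shift [-596.5 -701.7   45.5] twist 0.117 rows 14.8
```

Call:
{"api": "move_arm", "payload": {
  "plan": [0,0,0,0,-1]
}}

```text
clock: 0.28
eef_pos: [136.7, 609.6, 244.9]
tool_rot: [-3.141, -0.0, 2.921]
contact_force: [0.1, -0.9, -0.5]
opening: 85.7
grasp_force: 0.0
```

Call:
{"api": "move_arm", "payload": {
  "plan": [-596,-702,45,0.117,-1,-596,-702,45,0.117,-1,-596,-702,45,0.117,-1,-596,-702,45,0.117,-1,-596,-702,45,0.117,-1,-596,-702,45,0.117,-1,-596,-702,45,0.117,-1,-596,-702,45,0.117,-1,-596,-702,45,0.117,-1,-596,-702,45,0.117,-1,-596,-702,45,0.117,-1,-596,-702,45,0.117,-1]
}}

```text
clock: 1.78
eef_pos: [485.7, -55.7, 208.8]
tool_rot: [3.141, 0.001, 2.803]
contact_force: [0.8, 0.4, 0.6]
opening: 85.1
grasp_force: 0.0
```

```bash
python3 - <<'E'
from h import *
go(565,-206,180,2.804)
E
```

```text
t 1.77 pose [485.7 -55.7 208.8] yaw 2.803 -> shift [-124.7 -115.4   28.9] twist -0.001 rows 2.8
```

Call:
{"api": "move_arm", "payload": {
  "plan": [-125,-115,29,0,-1,-125,-115,29,0,-1,-125,-115,29,0,-1,-125,-115,29,0,-1,-125,-115,29,0,-1]
}}

```text
clock: 2.4
eef_pos: [563.9, -202.9, 179.3]
tool_rot: [3.141, -0.002, 2.803]
contact_force: [-0.4, 0.5, 0.6]
opening: 85.4
grasp_force: 0.0
```

```bash
python3 - <<'E'
from h import *
go(565,-206,41,2.804)
st=env.state(); w=cams.snapshot('wrist'); cv2.imwrite('pics/w1.png',w)
hsv=cv2.cvtColor(w,cv2.COLOR_BGR2HSV)
m=((hsv[...,2]>165)).astype(np.uint8); m=cv2.morphologyEx(m,cv2.MORPH_CLOSE,np.ones((25,25)))
for c in cv2.findContours(m,0,2)[0]:
    if cv2.contourArea(c)>2000:
        P=plane('wrist',c[:,0],60,st).astype(np.float32); r=cv2.minAreaRect(P); print(r, cv2.boundingRect(c))
E
```

```text
t 2.4 pose [ 563.9 -202.9  179.3] yaw 2.803 -> shift [ -2.3  -2.6 138.3] twist -0.001 rows 2.2
((587.7532348632812, -214.5655059814453), (58.05353546142578, 64.0631103515625), 70.63092803955078) (281, 193, 69, 69)
```

View pics/w1.png

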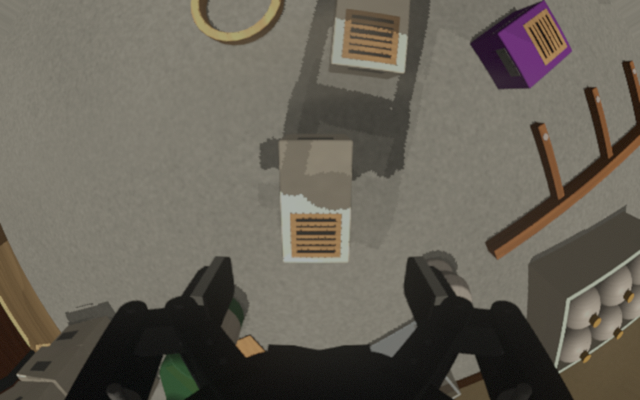

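```bash
python3 - <<'E'
from h import *
P=plane('wrist',[(279,140),(352,138),(350,262),(283,262)],60); print(P, P.mean(0))
a=P[2]+P[3]-P[0]-P[1]; yaw=np.arctan2(a[1],a[0]); print(yaw)
c=P.mean(0); go(c[0],c[1],38,yaw+np.pi)
E
```

```text
[[ 506.11066869 -215.92565194]
 [ 524.10374025 -160.14988069]
 [ 629.4880364  -195.31752252]
 [ 609.27044756 -252.85898052]] [ 567.24322322 -206.06300892]
-0.3328701578257369
t 2.45 pose [ 563.8 -202.3  179.5] yaw 2.804 -> shift [ -4.7  -2.5 141.5] twist -0.004 rows 2.3
```

Call:
{"api": "move_arm", "payload": {
  "plan": [-5,-3,60,0,-1,-5,-3,115,0,-1,-5,-3,143,0,-1,-5,-3,143,0,-1,-5,-3,143,0,0.6,-5,-3,143,0,0.6,-5,-3,143,0,0.6,-5,-3,143,0,0.6,-5,-3,143,0,0.6,-5,-3,143,0,0.6],
  "newtons": 40
}}

```text
clock: 3.7
eef_pos: [569.6, -208.3, 38.9]
tool_rot: [-3.141, 0.004, 2.804]
contact_force: [0.2, 1.7, 6.7]
opening: 59.7
grasp_force: 45.4
```

```bash
python3 - <<'E'
from h import *
go(597,136,120,.213+np.pi)
E
```

```text
t 3.7 pose [ 569.6 -208.3   38.9] yaw 2.804 -> shift [ 87.9 333.9 -81.5] twist -0.551 rows 5.7
```

Call:
{"api": "move_arm", "payload": {
  "plan": [0,0,-60,0,0.6,0,0,-100,0,0.6,88,334,-100,-0.551,0.6,88,334,-100,-0.551,0.6,88,334,-100,-0.551,0.6,88,334,-100,-0.551,0.6,88,334,-100,-0.551,0.6,88,334,-100,-0.551,0.6,88,334,-100,-0.551,0.6,88,334,-100,-0.551,0.6,88,334,-100,-0.551,0.6]
}}

```text
clock: 5.08
eef_pos: [596.1, 134.9, 136.8]
tool_rot: [-3.141, -0.0, -2.93]
contact_force: [0.1, -0.0, -0.9]
opening: 59.4
grasp_force: 44.4
```

```bash
python3 - <<'E'
from h import *
go(598,136,40,.213+np.pi)
cv2.imwrite('pics/w2.png',cams.snapshot('wrist'))
E
```

```text
t 5.08 pose [596.1 134.9 136.8] yaw -2.93 -> shift [-2.1  0.7 96.8] twist -0.002 rows 1.5
```

View pics/w2.png

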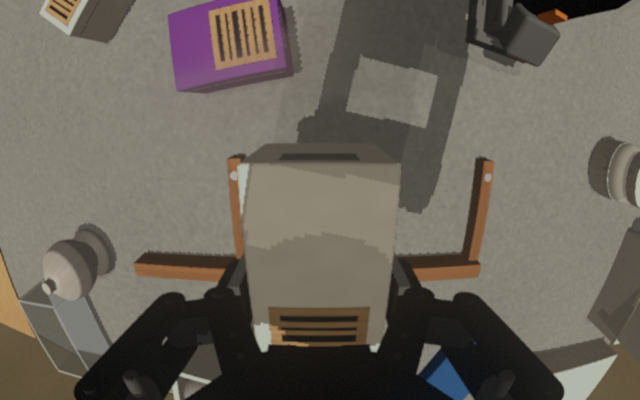

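```bash
cat >> h.py <<'E'
FO=np.array([659.7,135.1]); FN=np.array([.9773,.2119]); FU=np.array([-.2119,.9773])
def fen(P): P=np.atleast_2d(P)-FO; return np.c_[P@FN,P@FU].round(1)
E
python3 - <<'E'
from h import *
st=env.state()
print(fen(plane('wrist',[(479,161),(493,161),(467,262),(479,266),(228,157),(242,157),(235,250)],18,st)))
print(fen(plane('wrist',[(137,264),(477,263)],26,st)))
print(fen(st['eef_pos'][:2]))
E
```

```text
[[-97.8 154.4]
 [-98.5 169.6]
 [  2.5 158.6]
 [  8.2 174.1]
 [-99.5 -62.7]
 [-99.2 -50.5]
 [-14.5 -64.1]]
[[   2.1 -170.7]
 [  -0.2  165.7]]
[[-62.2  13.3]]
```

Call:
{"api": "move_arm", "payload": {
  "plan": [0,0,50,0,0.6,0,0,85,0,0.6,0,0,95,0,0.6,0,0,97,0,0.6,0,0,97,0,0.6]
}}

```text
clock: 5.75
eef_pos: [597.2, 136.1, 41.0]
tool_rot: [-3.141, 0.003, -2.929]
contact_force: [-0.1, 0.2, -1.1]
opening: 59.3
grasp_force: 44.4
```

Call:
{"api": "move_arm", "payload": {
  "plan": [0,2,1.5,0,0.6,0,4,2,0,0.6,0,5,2,0,0.6,0,5,2,0,0.6,0,5,2,0,0.6]
}}

```text
clock: 6.38
eef_pos: [596.1, 140.3, 38.9]
tool_rot: [-3.14, 0.002, -2.927]
contact_force: [-0.2, -5.4, 5.3]
opening: 60.1
grasp_force: 45.2
```

Call:
{"api": "move_arm", "payload": {
  "plan": [0,1,-0.5,0,0.6,0,2,-0.5,0,0.6,0,2,-0.5,0,0.6]
}}

```text
clock: 6.75
eef_pos: [596.1, 140.4, 39.1]
tool_rot: [-3.137, 0.002, -2.927]
contact_force: [1.6, -10.7, 3.6]
opening: 59.3
grasp_force: 45.0
```

Call:
{"api": "move_arm", "payload": {
  "plan": [-3,0,0,0,0.6,-6,0,0,0,0.6,-9,0,0,0,0.6,-9,0,0,0,0.6]
}}

```text
clock: 7.25
eef_pos: [597.5, 140.8, 39.7]
tool_rot: [-3.138, -0.015, -2.926]
contact_force: [-13.2, -16.6, 17.8]
opening: 59.3
grasp_force: 46.8
```

```bash
python3 - <<'E'
from h import *
cv2.imwrite('pics/w3.png',cams.snapshot('wrist'));t=cams.snapshot('top'); cv2.imwrite('pics/top3.png',t)
cv2.imwrite('pics/t3.png',cv2.resize(t[120:220,225:385],None,fx=5,fy=5,interpolation=cv2.INTER_CUBIC))
E
```

```text
(no output)
```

View pics/w3.png

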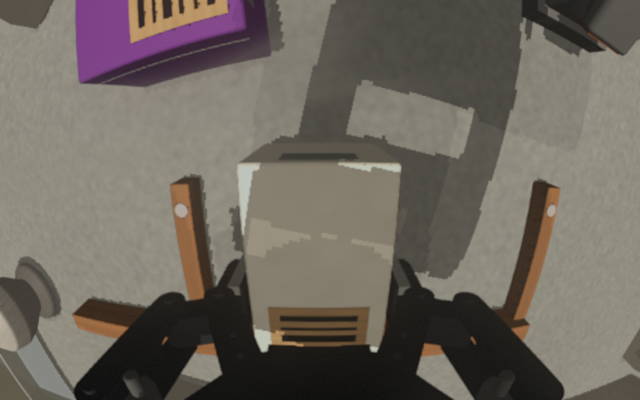

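```bash
python3 - <<'E'
from h import *
st=env.state()
print(fen(plane('wrist',[(238,163),(319,163),(400,163)],60,st)), fen(st['eef_pos'][:2]))
print(fen(plane('wrist',[(171,182),(190,178),(533,182),(558,185)],18,st)))
print(fen(plane('wrist',[(76,313)],26,st)))
E
```

```text
[[-116.2  -11.6]
 [-115.9   17.9]
 [-116.3   47.3]] [[-59.6  18.7]]
[[ -99.9  -62.4]
 [-101.9  -50.5]
 [-101.5  145.2]
 [-100.2  167.9]]
[[  -1.7 -168.6]]
```

View pics/t3.png

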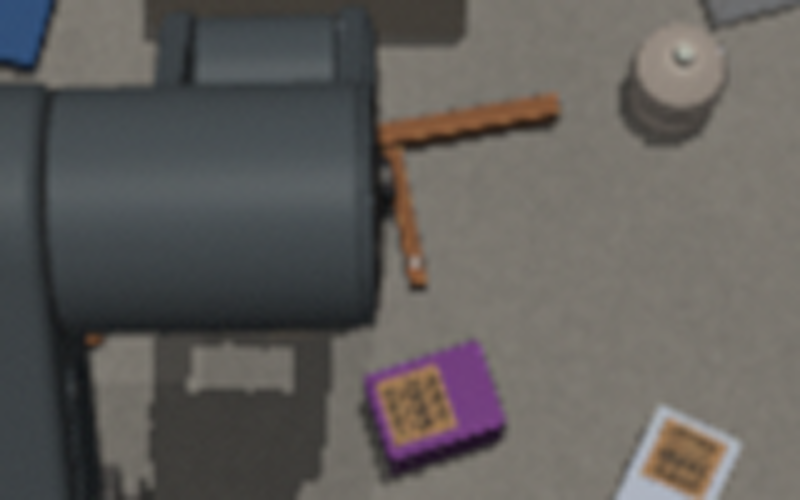

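Call:
{"api": "move_arm", "payload": {
  "plan": [0,-3,-1.5,0,0.6,-3,-3,-1.5,0,0.6,-5,-3,-1.5,0,0.6,-5,-3,-1.5,0,0.6]
}}

```text
clock: 7.85
eef_pos: [605.6, 142.3, 39.4]
tool_rot: [-3.141, -0.009, -2.927]
contact_force: [-7.5, -6.0, 7.2]
opening: 59.4
grasp_force: 45.4
```

Call:
{"api": "move_arm", "payload": {
  "plan": [-3,0,0,0,0.6,-3,0,0,0,0.6,-2,3,0,0,0.6,-2,4,0,0,0.6,-2,4,0,0,0.6]
}}

```text
clock: 8.48
eef_pos: [605.7, 142.6, 39.7]
tool_rot: [-3.136, -0.013, -2.926]
contact_force: [-9.8, -19.8, 10.0]
opening: 59.3
grasp_force: 45.9
```

```bash
python3 - <<'E'
from h import *
st=env.state();print(fen(st['eef_pos'][:2]))
w=cams.snapshot('wrist');cv2.imwrite('pics/w4.png',w[100:400,100:540])
E
```

```text
[[-51.2  18.8]]
```

View pics/w4.png

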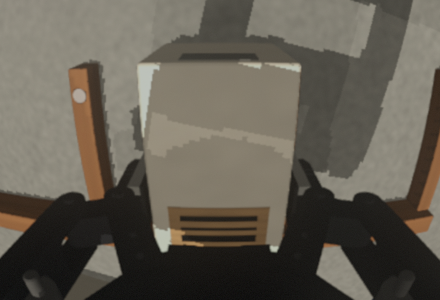

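Call:
{"api": "move_arm", "payload": {
  "plan": [2,-4,-1,0,0.6,2,-4,-1,0,0,2,-4,-1,0,-1,2,-4,-1,0,-1,2,-4,-1,0,-1,2,-4,-1,0,-1,2,-4,-40,0,-1,2,-4,-100,0,-1,2,-4,-140,0,-1,2,-4,-140,0,-1]
}}

```text
clock: 9.78
eef_pos: [611.6, 143.5, 184.0]
tool_rot: [-3.14, 0.009, -2.928]
contact_force: [-0.1, -0.5, -1.1]
opening: 85.5
grasp_force: 0.0
```

```bash
python3 - <<'E'
from h import *
print(env.state()['opening'])
go(436,-112,180,-.415+np.pi)
st=env.state();w=cams.snapshot('wrist');cv2.imwrite('pics/w5.png',w)
E
```

```text
85.4776411249707
t 9.78 pose [611.6 143.5 184. ] yaw -2.928 -> shift [ 225.8 -212.5    2.2] twist 0.628 rows 5.0
```

View pics/w5.png

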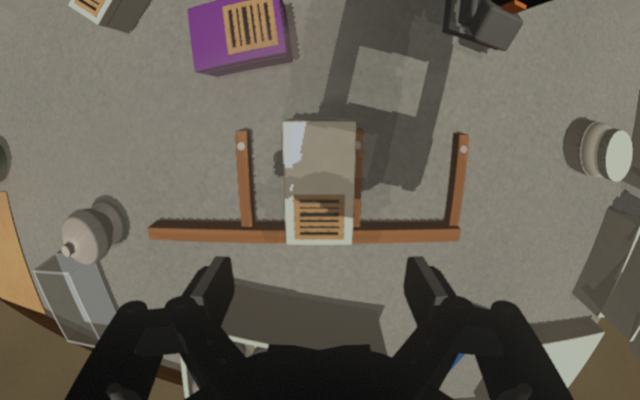

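```bash
python3 - <<'E'
from h import *
print(fen(plane('wrist',[(283,122),(356,122),(352,242),(287,243)],60)))
print(fen(plane('wrist',[(236,132),(246,131),(357,127),(457,134),(468,135)],18)))
print(fen(plane('wrist',[(150,227),(459,228)],26)))
go(436,-112,180,-.415+np.pi)
E
```

```text
[[-110.9  -10.8]
 [-110.9   47.6]
 [  -6.    47.3]
 [  -5.1  -10.7]]
[[-100.6  -61.5]
 [-101.1  -51.5]
 [-103.9   53.7]
 [-101.4  156.3]
 [-101.2  169.1]]
[[  -3.7 -168.7]
 [  -3.2  167.4]]
t 9.82 pose [609.8 143.4 181.6] yaw -2.928 -> shift [ 224.  -212.8    0.8] twist 0.628 rows 4.9
```

Call:
{"api": "move_arm", "payload": {
  "plan": [226,-212,2,0.628,-1,226,-212,2,0.628,-1,226,-212,2,0.628,-1,226,-212,2,0.628,-1,226,-212,2,0.628,-1,226,-212,2,0.628,-1,226,-212,2,0.628,-1,226,-212,2,0.628,-1]
}}

```text
clock: 10.82
eef_pos: [433.3, -110.6, 177.3]
tool_rot: [3.141, -0.001, 2.729]
contact_force: [-0.4, 0.7, 0.4]
opening: 85.3
grasp_force: 0.0
```

```bash
python3 - <<'E'
from h import *
st=env.state(); w=cams.snapshot('wrist'); cv2.imwrite('pics/w6.png',w)
hsv=cv2.cvtColor(w,cv2.COLOR_BGR2HSV)
go(436,-112,38,-.415+np.pi,st)
for th in (120,165):
  m=((hsv[...,2]>th)&(hsv[...,1]<60)).astype(np.uint8); m=cv2.morphologyEx(m,cv2.MORPH_CLOSE,np.ones((25,25)))
  for c in cv2.findContours(m,0,2)[0]:
    if cv2.contourArea(c)>2000:
        P=plane('wrist',c[:,0],60,st).astype(np.float32); print(th,cv2.minAreaRect(P), cv2.boundingRect(c))
E
```

```text
t 10.82 pose [ 433.3 -110.6  177.3] yaw 2.729 -> shift [ -3.1  -0.2 139.3] twist 0.002 rows 2.2
120 ((912.7836303710938, 252.40621948242188), (285.02972412109375, 202.83033752441406), 17.873273849487305) (553, 296, 87, 104)
120 ((374.6888732910156, -149.11578369140625), (1001.3895263671875, 565.9407348632812), 75.91905212402344) (0, 0, 640, 376)
165 ((905.17333984375, 251.43014526367188), (246.59324645996094, 199.20150756835938), 18.3707332611084) (554, 309, 86, 91)
165 ((602.717041015625, 139.7544403076172), (108.01361846923828, 58.28705596923828), 12.189278602600098) (548, 196, 46, 92)
```

View pics/w6.png

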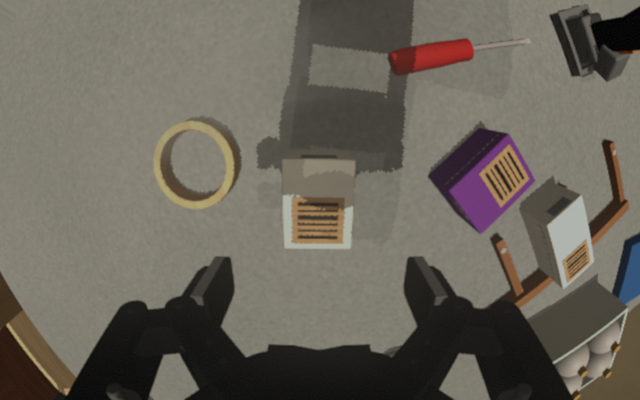

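```bash
python3 - <<'E'
from h import *
P=plane('wrist',[(282,158),(356,158),(352,248),(285,249)],60); print(P.round(0).tolist(), P.mean(0))
a=P[2]+P[3]-P[0]-P[1]; yaw=np.arctan2(a[1],a[0]); print(yaw)
c=P.mean(0); go(c[0],c[1],36,yaw+np.pi)
E
```

```text
[[389.0, -123.0], [413.0, -69.0], [486.0, -101.0], [463.0, -156.0]] [ 437.8722096  -112.46658874]
-0.418576605362433
t 10.88 pose [ 433.4 -110.5  177.4] yaw 2.729 -> shift [ -4.9  -0.  141.4] twist 0.006 rows 2.3
```

Call:
{"api": "move_arm", "payload": {
  "plan": [-4,0,60,0,-1,-4,0,115,0,-1,-4,0,139,0,-1,-4,0,139,0,-1,-4,0,139,0,0.6,-4,0,139,0,0.6,-4,0,139,0,0.6,-4,0,139,0,0.6,-4,0,139,0,0.6,-4,0,139,0,0.6],
  "newtons": 40
}}

```text
clock: 12.12
eef_pos: [437.4, -113.7, 40.0]
tool_rot: [-3.142, 0.003, 2.727]
contact_force: [1.1, 3.1, 7.4]
opening: 59.5
grasp_force: 44.5
```

```bash
python3 - <<'E'
from h import *
p=FO+(-48)*FN+(-98)*FU; print(p)
go(*p,140,.213+np.pi)
E
```

```text
[633.5558  29.1534]
t 12.12 pose [ 437.4 -113.7   40. ] yaw 2.727 -> shift [-122.3  209.7  -99.6] twist -0.628 rows 4.2
```

Call:
{"api": "move_arm", "payload": {
  "plan": [0,0,-60,0,0.6,0,0,-100,0,0.6,-122,210,-100,-0.628,0.6,-122,210,-100,-0.628,0.6,-122,210,-100,-0.628,0.6,-122,210,-100,-0.628,0.6,-122,210,-100,-0.628,0.6,-122,210,-100,-0.628,0.6,-122,210,-100,-0.628,0.6,-122,210,-100,-0.628,0.6]
}}

```text
clock: 13.38
eef_pos: [631.9, 28.6, 138.8]
tool_rot: [3.141, -0.001, -2.93]
contact_force: [0.4, -0.8, -0.8]
opening: 59.6
grasp_force: 44.0
```

```bash
python3 - <<'E'
from h import *
st=env.state(); print(fen(st['eef_pos'][:2]),st['eef_pos'],st['tool_rot'])
E
```

```text
[[-49.8 -98.2]] [631.85992727  28.60864681 138.80741744] [ 3.14139308e+00 -8.66051788e-04 -2.93002900e+00]
```

Call:
{"api": "move_arm", "payload": {
  "plan": [0,0,50,0,0.6,0,0,85,0,0.6,0,0,96,0,0.6,0,0,98,0,0.6,0,2,98,0,0.6,0,4,98,0,0.6,0,6,98,0,0.6,0,7,98,0,0.6,0,7,98,0,0.6]
}}

```text
clock: 14.5
eef_pos: [633.0, 33.6, 42.1]
tool_rot: [-3.136, 0.003, -2.925]
contact_force: [-0.4, -8.6, 0.5]
opening: 59.2
grasp_force: 44.1
```

Call:
{"api": "move_arm", "payload": {
  "plan": [-2,-2,1,0,0.6,-4,-2,1,0,0.6,-7,-2,1,0,0.6,-10,-2,1,0,0.6,-10,-2,1,0,0.6]
}}

```text
clock: 15.12
eef_pos: [640.2, 35.0, 40.4]
tool_rot: [-3.139, -0.004, -2.926]
contact_force: [-3.8, -7.5, 3.9]
opening: 59.6
grasp_force: 44.4
```

Call:
{"api": "move_arm", "payload": {
  "plan": [-3,0,0,0,0.6,-5,0,0,0,0.6,-5,0,0,0,0.6]
}}

```text
clock: 15.5
eef_pos: [641.7, 35.3, 40.5]
tool_rot: [-3.14, -0.012, -2.925]
contact_force: [-11.1, -10.2, 10.0]
opening: 59.3
grasp_force: 45.1
```

```bash
python3 - <<'E'
from h import *
st=env.state(); print(fen(st['eef_pos'][:2]))
E
```

```text
[[-38.8 -93.7]]
```

Call:
{"api": "move_arm", "payload": {
  "plan": [-2,0,-0.5,0,0.6,-2,2,-0.5,0,0.6,-1,4,-0.5,0,0.6,-1,4,-0.5,0,0.6]
}}

```text
clock: 16.0
eef_pos: [641.8, 35.7, 40.8]
tool_rot: [-3.135, -0.013, -2.923]
contact_force: [-12.0, -21.0, 8.4]
opening: 59.3
grasp_force: 45.0
```

Call:
{"api": "move_arm", "payload": {
  "plan": [3,-4,-0.5,0,0.6,3,-4,-0.5,0,0,3,-4,-0.5,0,-1,3,-4,-0.5,0,-1,3,-4,-0.5,0,-1,3,-4,-0.5,0,-1,3,-4,-40,0,-1,3,-4,-100,0,-1,3,-4,-140,0,-1,3,-4,-140,0,-1,3,-4,-140,0,-1]
}}

```text
clock: 17.38
eef_pos: [643.7, 37.4, 179.6]
tool_rot: [3.141, -0.001, -2.928]
contact_force: [1.2, 0.4, -0.4]
opening: 85.2
grasp_force: 0.0
```

```bash
python3 - <<'E'
from h import *
st=env.state(); print(fen(st['eef_pos'][:2]))
w=cams.snapshot('wrist');cv2.imwrite('pics/w7.png',w)
go(385,264,260,np.pi-.05)
E
```

```text
[[-36.3 -92.1]]
t 17.43 pose [643.3  37.5 178.8] yaw -2.928 -> shift [204.7 276.2 -80.3] twist 0.263 rows 5.6
```

View pics/w7.png

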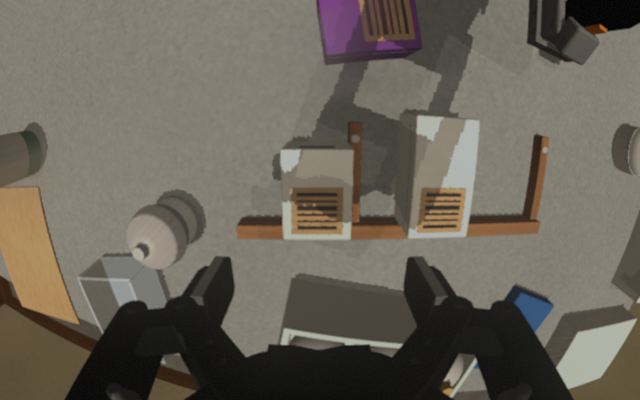

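```bash
python3 - <<'E'
from h import *
print(fen(plane('wrist',[(281,150),(354,150),(350,238),(285,238)],60)))
print(fen(plane('wrist',[(416,115),(479,120),(465,236),(409,236)],60)))
go(385,264,290,np.pi-.03)
E
```

```text
[[ -79.  -123. ]
 [ -78.9  -64.2]
 [  -1.9  -65.3]
 [  -2.  -122.3]]
[[-109.1  -13.5]
 [-109.2   46. ]
 [  -1.1   45.6]
 [  -2.9  -11.7]]
t 17.43 pose [643.3  37.5 178.8] yaw -2.928 -> shift [ 204.8  276.2 -110.3] twist 0.243 rows 5.8
```

Call:
{"api": "move_arm", "payload": {
  "plan": [205,276,-111,0.243,-1,205,276,-111,0.243,-1,205,276,-111,0.243,-1,205,276,-111,0.243,-1,205,276,-111,0.243,-1,205,276,-111,0.243,-1,205,276,-111,0.243,-1,205,276,-111,0.243,-1,205,276,-111,0.243,-1]
}}

```text
clock: 18.55
eef_pos: [386.4, 262.8, 290.1]
tool_rot: [-3.141, -0.002, 3.11]
contact_force: [-0.5, -0.4, -0.1]
opening: 85.2
grasp_force: 0.0
```

```bash
python3 - <<'E'
from h import *
w=cams.snapshot('wrist');cv2.imwrite('pics/w8.png',w)
go(385,264,290,np.pi-.03)
t=cams.snapshot('top'); cv2.imwrite('pics/top8.png',t)
E
```

```text
t 18.6 pose [386.4 262.8 290.3] yaw 3.11 -> shift [1.5 1.2 0.3] twist -0.002 rows 0.0
```

View pics/w8.png

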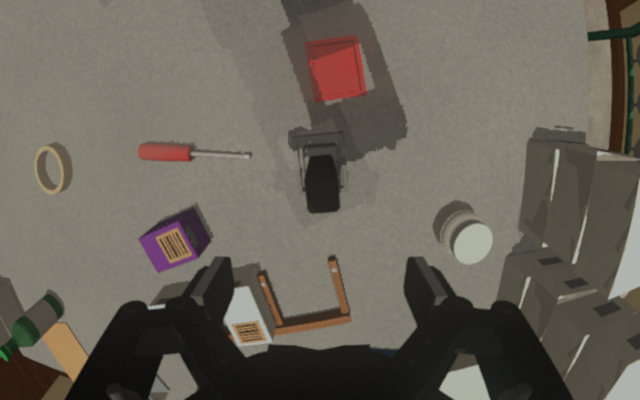

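```bash
python3 - <<'E'
import cv2,numpy as np
w=cv2.imread('pics/w8.png')[112:222,265:375]
w=np.clip((w/255.)**.5*255,0,255).astype(np.uint8)
cv2.imwrite('pics/w8c.png',cv2.resize(w,(550,550),interpolation=cv2.INTER_CUBIC))
E
```

```text
(no output)
```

View pics/w8c.png

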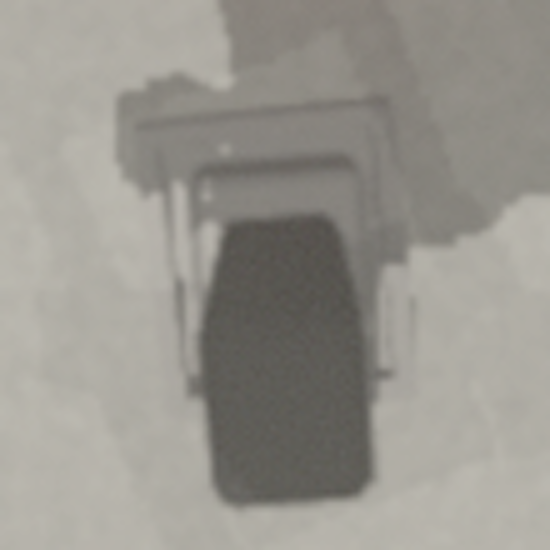

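```bash
python3 - <<'E'
from h import *
f=lambda L:[(265+a/5,112+b/5) for a,b in L]
st=env.state()
T=plane('wrist',f([(205,330),(368,318),(372,495),(215,505)]),160,st); print(T.round(1).tolist(),T.mean(0))
a=T[2]+T[3]-T[0]-T[1]; print('yaw',np.arctan2(a[1],a[0]), np.linalg.norm(T[1]-T[0]),np.linalg.norm(T[2]-T[1]))
C=plane('wrist',f([(135,125),(390,100),(200,165),(355,157)]),[18,18,42,42],st) if 0 else np.r_[plane('wrist',f([(135,125),(390,100)]),18,st),plane('wrist',f([(200,165),(355,157),(225,220),(335,215)]),42,st)]
print(C.round(1).tolist()); 
for i in(0,2,4):
    d=C[i+1]-C[i]; print('yaw',np.arctan2(-d[0],d[1]),np.linalg.norm(d))
E
```

```text
[[370.2, 251.8], [369.0, 279.7], [401.1, 280.0], [402.0, 252.1]] [385.57524009 265.90897767]
yaw 0.009613430170264616 28.009426789137958 32.109547022868654
[[347.9, 228.8], [343.5, 294.9], [356.1, 246.4], [355.4, 284.2], [370.0, 252.0], [369.6, 279.0]]
yaw 0.0657535854976508 66.18449035735146
yaw 0.02041611829868819 37.838987274867314
yaw 0.014365278680312666 27.02768887359541
```

```bash
python3 - <<'E'
from h import *
go(385.6,265.7,126,np.pi+.02)
E
```

```text
t 18.65 pose [386.4 262.8 290.4] yaw 3.11 -> shift [  0.7   3.  164.4] twist -0.052 rows 2.6
```

Call:
{"api": "move_arm", "payload": {
  "plan": [1,3,60,-0.05,-1,1,3,120,-0.05,-1,1,3,155,-0.05,-1,1,3,164,-0.05,-1,1,3,164,-0.05,-1,1,3,164,-0.05,1,1,3,164,-0.05,1,1,3,164,-0.05,1,1,3,164,-0.05,1,1,3,164,-0.05,1,1,3,164,-0.05,1,1,3,164,-0.05,1],
  "newtons": 60
}}

```text
clock: 20.15
eef_pos: [385.2, 266.6, 128.2]
tool_rot: [3.142, 0.002, -3.121]
contact_force: [-0.2, -2.2, 5.6]
opening: 29.4
grasp_force: 58.4
```

Call:
{"api": "move_arm", "payload": {
  "plan": [0,0,-40,0,1,0,0,-90,0,1,0,0,-120,0,1,0,0,-120,0,1,0,0,-120,0,1]
}}

```text
clock: 20.78
eef_pos: [383.7, 266.2, 246.2]
tool_rot: [-3.141, -0.002, -3.121]
contact_force: [-0.9, -0.6, -2.4]
opening: 29.6
grasp_force: 60.0
```

```bash
python3 - <<'E'
from h import *
go(516,122.6,222,np.pi+.213)
t=cams.snapshot('top'); cv2.imwrite('pics/top9.png',t)
w=cams.snapshot('wrist'); cv2.imwrite('pics/w9.png',w)
cv2.imwrite('pics/c9.png',np.vstack([cv2.resize(t[120:220,225:385],(640,400),interpolation=cv2.INTER_CUBIC),w[190:390]]))
m=(t.min(2)>150).astype(np.uint8); m=cv2.morphologyEx(m,cv2.MORPH_CLOSE,np.ones((5,5)))
for c in cv2.findContours(m,0,2)[0]:
    (x,y),wh,a=cv2.minAreaRect(c)
    if 230<x<345 and 130<y<200 and cv2.contourArea(c)>60: P=plane('top',cv2.boxPoints(((x,y),wh,a)),60); print(fen(P).tolist())
E
```

```text
t 20.77 pose [383.7 266.2 246.2] yaw -3.121 -> shift [-129.5 -146.2   24. ] twist -0.193 rows 3.1
[[-2.4, 46.9], [-1.9, -10.8], [-107.7, -10.6], [-108.0, 46.3]]
[[-23.4, -80.8], [-22.2, -137.6], [-97.4, -137.1], [-98.5, -80.9]]
```

View pics/c9.png

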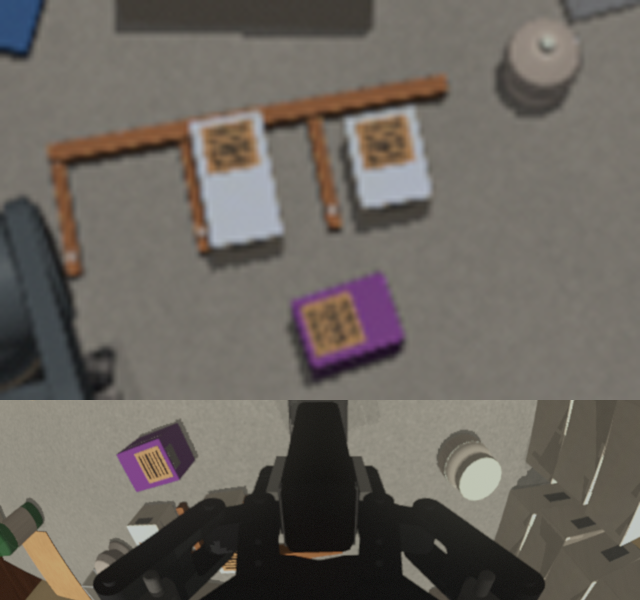

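Call:
{"api": "move_arm", "payload": {
  "plan": [-1,0,50,0,1,-1,0,100,0,1,-1,0,112,0,1,-1,0,118,0,1,-1,0,118,0,1,-1,0,118,0,1]
}}

```text
clock: 21.62
eef_pos: [386.8, 267.1, 130.5]
tool_rot: [3.141, 0.003, -3.121]
contact_force: [0.4, 0.2, -1.9]
opening: 29.4
grasp_force: 60.0
```

Call:
{"api": "move_arm", "payload": {
  "plan": [0,0,2,0,1,0,0,2.5,0,1,0,0,2.5,0,0,0,0,2.5,0,-1,0,0,2.5,0,-1,0,0,2.5,0,-1,0,0,2.5,0,-1,0,0,-50,0,-1,0,0,-110,0,-1,0,0,-130,0,-1,0,0,-130,0,-1]
}}

```text
clock: 23.0
eef_pos: [386.6, 267.1, 260.7]
tool_rot: [3.14, 0.004, -3.121]
contact_force: [-0.9, 0.1, -0.8]
opening: 85.4
grasp_force: 0.0
```

```bash
python3 - <<'E'
from h import *
# short carton centre in fence frame: n=-60+~0, v=-109
p=FO+(-60.5)*FN+(-109)*FU; print(p); go(*p,180,.213+np.pi)
E
```

```text
[623.67045  15.75435]
t 23.0 pose [386.6 267.1 260.7] yaw -3.121 -> shift [-231.6 -256.2   81.3] twist -0.193 rows 5.7
```

Call:
{"api": "move_arm", "payload": {
  "plan": [-232,-256,81,-0.193,-1,-232,-256,81,-0.193,-1,-232,-256,81,-0.193,-1,-232,-256,81,-0.193,-1,-232,-256,81,-0.193,-1,-232,-256,81,-0.193,-1,-232,-256,81,-0.193,-1,-232,-256,81,-0.193,-1,-232,-256,81,-0.193,-1]
}}

```text
clock: 24.12
eef_pos: [621.5, 16.6, 177.6]
tool_rot: [3.141, -0.002, -2.927]
contact_force: [-0.0, 0.2, -0.6]
opening: 85.6
grasp_force: 0.0
```

```bash
python3 - <<'E'
from h import *
st=env.state();w=cams.snapshot('wrist');cv2.imwrite('pics/w10.png',w)
g=cv2.cvtColor(w,cv2.COLOR_BGR2HSV)
m=((g[...,0]<22)&(g[...,1]>70)&(g[...,2]>100)).astype(np.uint8); m=cv2.morphologyEx(m,cv2.MORPH_CLOSE,np.ones((9,9)))
for c in cv2.findContours(m,0,2)[0]:
    if cv2.contourArea(c)>500:
        r=cv2.minAreaRect(plane('wrist',c[:,0],60,st).astype(np.float32)); print(cv2.boundingRect(c),fen(r[0]),r[1],np.deg2rad(r[2]))
go(*FO,40,.213+np.pi,st); print(fen(st['eef_pos'][:2]))
E
```

```text
(0, 203, 90, 136) [[  54.6 -537.3]] (231.29466247558594, 230.66256713867188) 0.19657620914764146
(253, 197, 163, 67) [[-34.1 -93.8]] (62.4852294921875, 148.42837524414062) 0.21323543025430716
(290, 195, 53, 47) [[ -46.2 -110.5]] (41.815834045410156, 43.81741714477539) 0.21311898353564346
(430, 160, 127, 99) [[-49.3  63.2]] (101.87842559814453, 140.74383544921875) 0.28657114686317137
(381, 41, 53, 34) [[-182.9  -37.6]] (27.367347717285156, 42.23019027709961) 0.3465140427318656
t 24.12 pose [621.5  16.6 177.6] yaw -2.927 -> shift [-62.8 107.5 137.6] twist 0.002 rows 3.0
[[ -62.4 -107.7]]
```

Call:
{"api": "move_arm", "payload": {
  "plan": [-3,-3,60,0,-1,-3,-3,115,0,-1,-3,-3,138,0,-1,-3,-3,138,0,-1,-3,-3,138,0,0.6,-3,-3,138,0,0.6,-3,-3,138,0,0.6,-3,-3,138,0,0.6,-3,-3,138,0,0.6,-3,-3,138,0,0.6],
  "newtons": 40
}}

```text
clock: 25.42
eef_pos: [627.9, 13.1, 42.4]
tool_rot: [-3.141, 0.004, -2.928]
contact_force: [-0.5, 0.9, 6.5]
opening: 59.3
grasp_force: 45.2
```

Call:
{"api": "move_arm", "payload": {
  "plan": [0,6,-2,0,0.6,0,10,-2,0,0.6,0,14,-2,0,0.6,0,18,-2,0,0.6,0,20,-2,0,0.6,0,20,-2,0,0.6]
}}

```text
clock: 26.18
eef_pos: [622.9, 31.5, 42.4]
tool_rot: [-3.139, 0.001, -2.928]
contact_force: [0.4, -5.2, 1.1]
opening: 59.1
grasp_force: 44.6
```

```bash
python3 - <<'E'
from h import *
st=env.state(); print(fen(st['eef_pos'][:2]))
E
```

```text
[[-57.9 -93.5]]
```

Call:
{"api": "move_arm", "payload": {
  "plan": [-5,-2,1,0,0.6,-10,-2,1,0,0.6,-15,-2,1,0,0.6,-18,-2,1,0,0.6,-21,-2,1,0,0.6,-24,-2,1,0,0.6,-26,-2,1,0,0.6,-26,-2,1,0,0.6]
}}

```text
clock: 27.18
eef_pos: [643.8, 35.9, 42.6]
tool_rot: [3.14, -0.009, -2.927]
contact_force: [-10.5, -4.0, 15.4]
opening: 59.1
grasp_force: 46.4
```

Call:
{"api": "move_arm", "payload": {
  "plan": [-2,1,0,0,0.6,-2,4,0,0,0.6,-2,5,0,0,0.6,-2,5,0,0,0.6]
}}

```text
clock: 27.68
eef_pos: [643.9, 36.2, 42.8]
tool_rot: [-3.137, -0.013, -2.927]
contact_force: [-13.9, -17.8, 16.9]
opening: 58.9
grasp_force: 46.5
```

```bash
python3 - <<'E'
from h import *
st=env.state(); print(fen(st['eef_pos'][:2]))
E
```

```text
[[-36.4 -93.3]]
```

Call:
{"api": "move_arm", "payload": {
  "plan": [4,-4,-0.5,0,0.6,4,-4,-0.5,0,0,4,-4,-0.5,0,-1,4,-4,-0.5,0,-1,4,-4,-0.5,0,-1,4,-4,-0.5,0,-1,4,-4,-40,0,-1,4,-4,-100,0,-1,4,-4,-160,0,-1,4,-4,-220,0,-1,4,-4,-240,0,-1]
}}

```text
clock: 29.05
eef_pos: [647.9, 36.7, 286.4]
tool_rot: [-3.139, 0.008, -2.928]
contact_force: [-0.1, -0.8, -0.9]
opening: 85.3
grasp_force: 0.0
```

```bash
python3 - <<'E'
from h import *
go(387,267,280,np.pi+.02)
E
```

```text
t 29.05 pose [647.9  36.7 286.4] yaw -2.928 -> shift [206.2 280.3   4. ] twist 0.194 rows 5.6
```

Call:
{"api": "move_arm", "payload": {
  "plan": [206,280,4,0.194,-1,206,280,4,0.194,-1,206,280,4,0.194,-1,206,280,4,0.194,-1,206,280,4,0.194,-1,206,280,4,0.194,-1,206,280,4,0.194,-1,206,280,4,0.194,-1,206,280,4,0.194,-1,206,280,4,0.194,-1]
}}

```text
clock: 30.3
eef_pos: [386.3, 266.2, 277.1]
tool_rot: [-3.142, 0.0, -3.124]
contact_force: [0.6, -0.4, 0.7]
opening: 85.4
grasp_force: 0.0
```

```bash
cat > chk.py <<'E'
from h import *
import sys
t=cams.snapshot('top'); cv2.imwrite('pics/top_%s.png'%sys.argv[1],t)
m=(t.min(2)>150).astype(np.uint8); m=cv2.morphologyEx(m,cv2.MORPH_CLOSE,np.ones((5,5)))
for c in cv2.findContours(m,0,2)[0]:
    (x,y),wh,a=cv2.minAreaRect(c)
    if 230<x<345 and 130<y<200 and cv2.contourArea(c)>60: P=plane('top',cv2.boxPoints(((x,y),wh,a)),60); print(fen(P).tolist(),fen(P.mean(0)))
E
python3 - <<'E'
from h import *
w=cams.snapshot('wrist');cv2.imwrite('pics/w11.png',w)
g=w.max(2)
m=(g<48).astype(np.uint8)[120:222,270:370]; m=cv2.morphologyEx(m,cv2.MORPH_OPEN,np.ones((5,5)))
for c in cv2.findContours(m,0,2)[0]:
    if cv2.contourArea(c)>300: print(cv2.boundingRect(c+[270,120]), plane('wrist',(c+[270,120])[:,0],160).min(0),plane('wrist',(c+[270,120])[:,0],160).max(0))
go(387,267,126,np.pi+.02)
E
python3 chk.py a
```

```text
(302, 158, 34, 60) [350.66468179 251.6970861 ] [401.23384362 279.52593313]
t 30.35 pose [386.1 266.2 277.1] yaw -3.124 -> shift [ -0.9   0.8 151.1] twist -0.002 rows 2.4
[[-2.0, 46.9], [-1.5, -11.1], [-107.7, -10.8], [-108.0, 46.3]] [[-54.8  17.8]]
[[-3.0, -65.6], [-2.4, -123.0], [-77.6, -121.8], [-78.0, -65.1]] [[-40.3 -93.9]]
```

Call:
{"api": "move_arm", "payload": {
  "plan": [1,0,60,0,-1,1,0,115,0,-1,1,0,142,0,-1,1,0,150,0,-1,1,0,150,0,-1,1,0,150,0,1,1,0,150,0,1,1,0,150,0,1,1,0,150,0,1,1,0,150,0,1,1,0,150,0,1,1,0,150,0,1],
  "newtons": 60
}}

```text
clock: 31.9
eef_pos: [384.7, 266.8, 128.1]
tool_rot: [3.141, 0.001, -3.122]
contact_force: [-1.0, -0.3, 6.4]
opening: 29.6
grasp_force: 58.8
```

Call:
{"api": "move_arm", "payload": {
  "plan": [0,0,-40,0,1,0,0,-90,0,1,0,0,-120,0,1,0,0,-120,0,1]
}}

```text
clock: 32.4
eef_pos: [385.4, 267.3, 249.1]
tool_rot: [3.14, 0.005, -3.122]
contact_force: [-0.6, 0.6, -1.9]
opening: 29.3
grasp_force: 60.1
```

```bash
python3 chk.py b; python3 - <<'E'
from h import *
p=FO-143*FN+17.9*FU; q=FO-143*FN-94*FU; print(p,q)
go(*p,222,np.pi+.213)
E
```

```text
[[-2.4, 46.9], [-1.9, -11.1], [-107.7, -10.8], [-108.0, 46.3]] [[-55.   17.8]]
[[-3.0, -65.6], [-2.4, -122.6], [-77.6, -121.4], [-78.0, -65.1]] [[-40.3 -93.7]]
[516.15309 122.29197] [539.8647  12.9321]
t 32.45 pose [384.2 266.8 247.5] yaw -3.122 -> shift [-129.1 -147.    25.6] twist -0.194 rows 3.2
```

Call:
{"api": "move_arm", "payload": {
  "plan": [-129,-147,25,-0.194,1,-129,-147,25,-0.194,1,-129,-147,25,-0.194,1,-129,-147,25,-0.194,1,-129,-147,25,-0.194,1,-129,-147,25,-0.194,1,-129,-147,25,-0.194,1]
}}

```text
clock: 33.33
eef_pos: [514.7, 123.6, 222.1]
tool_rot: [3.141, -0.001, -2.926]
contact_force: [0.5, -0.3, -2.3]
opening: 29.2
grasp_force: 60.1
```

```bash
python3 - <<'E'
from h import *
p=FO-143*FN+17.9*FU
go(*p,222,np.pi+.213)
w=cams.snapshot('wrist');cv2.imwrite('pics/w12.png',w)
E
```

```text
t 33.33 pose [514.7 123.6 222.1] yaw -2.926 -> shift [-1.1 -1.6  0.1] twist 0.002 rows 0.0
```

View pics/w12.png

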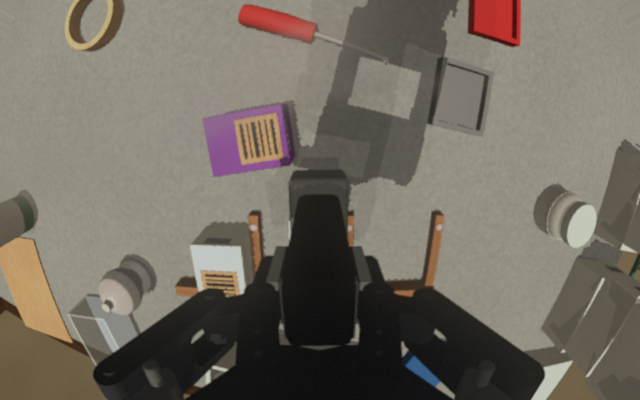

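Call:
{"api": "move_arm", "payload": {
  "plan": [-1,-1,0,0,1,-1,-1,0,0,1,-1,-1,0,0,1,-1,-1,0,0,1,-1,-1,0,0,1,-1,-1,0,0,1,-1,-1,0,0,1,-1,-1,0,0,1,-1,-1,0,0,1,-1,-1,0,0,1,-1,-1,0,0,1,-1,-1,0,0,1]
}}

```text
clock: 34.88
eef_pos: [517.3, 121.5, 222.2]
tool_rot: [-3.142, -0.0, -2.928]
contact_force: [0.1, -0.2, -2.7]
opening: 29.7
grasp_force: 60.1
```

Call:
{"api": "move_arm", "payload": {
  "plan": [0,0,0,0,1,0,0,0,0,1,0,0,0,0,1,0,0,0,0,1,0,0,0,0,1,0,0,0,0,1,0,0,0,0,1,0,0,0,0,1]
}}

```text
clock: 35.88
eef_pos: [517.3, 121.5, 222.2]
tool_rot: [-3.142, -0.0, -2.928]
contact_force: [0.2, 0.1, -1.7]
opening: 29.3
grasp_force: 60.1
```

```bash
python3 - <<'E'
from h import *
st=env.state()
C=plane('wrist',[(443,57),(495,71),(484,135),(430,128)],18,st); print(C.round(1).tolist(),C.mean(0))
a=C[2]+C[3]-C[0]-C[1]; print(np.arctan2(a[1],a[0]))
q=FO-143*FN-94*FU; go(*q,222,np.pi+.213)
E
python3 chk.py c
```

```text
[[352.7, 225.7], [345.1, 294.9], [424.1, 299.8], [435.6, 229.6]] [389.37648024 262.50924493]
0.054674404052437606
t 35.88 pose [517.3 121.5 222.2] yaw -2.928 -> shift [   0.9 -110.9    0.2] twist 0.0 rows 1.8
[[-3.1, -64.9], [-1.7, -123.1], [-77.3, -122.8], [-78.5, -65.2]] [[-40.2 -94. ]]
```

Call:
{"api": "move_arm", "payload": {
  "plan": [1,-111,0,0,1,1,-111,0,0,1,1,-111,0,0,1,1,-111,0,0,1,1,-111,0,0,1,1,-111,0,0,1,1,-111,0,0,1,1,-111,0,0,1,1,-111,0,0,1,1,-111,0,0,1,1,-111,0,0,1,1,-111,0,0,1]
}}

```text
clock: 37.42
eef_pos: [539.8, 12.8, 222.2]
tool_rot: [-3.142, 0.0, -2.929]
contact_force: [0.1, 0.2, -1.7]
opening: 29.2
grasp_force: 61.1
```

Call:
{"api": "move_arm", "payload": {
  "plan": [0,0,0,0,1,0,0,0,0,1,0,0,0,0,1,0,0,0,0,1,0,0,0,0,1,0,0,0,0,1,0,0,0,0,1,0,0,0,0,1,0,0,0,0,1,0,0,0,0,1,0,0,0,0,1,0,0,0,0,1]
}}

```text
clock: 38.92
eef_pos: [539.8, 12.8, 222.2]
tool_rot: [3.142, -0.0, -2.928]
contact_force: [0.1, 0.9, -1.9]
opening: 29.5
grasp_force: 61.1
```

```bash
python3 chk.py d; python3 - <<'E'
from h import *
go(386,266,250,np.pi+.04)
E
```

```text
[[-1.9, 47.2], [-1.7, -11.6], [-107.5, -11.0], [-107.6, 46.9]] [[-54.7  17.9]]
t 38.98 pose [539.8  12.8 222.2] yaw -2.928 -> shift [ 96.8 280.  -27.8] twist 0.173 rows 4.8
```

Call:
{"api": "move_arm", "payload": {
  "plan": [97,280,-28,0.173,1,97,280,-28,0.173,1,97,280,-28,0.173,1,97,280,-28,0.173,1,97,280,-28,0.173,1,97,280,-28,0.173,1,97,280,-28,0.173,1,97,280,-28,0.173,1,97,280,-28,0.173,1,97,280,-28,0.173,1]
}}

```text
clock: 40.22
eef_pos: [386.2, 265.3, 250.1]
tool_rot: [-3.141, -0.0, -3.103]
contact_force: [0.6, 0.5, -1.8]
opening: 29.5
grasp_force: 61.5
```

```bash
python3 - <<'E'
from h import *
go(385.5,266,128,np.pi+.04)
E
```

```text
t 40.23 pose [386.2 265.3 250.1] yaw -3.103 -> shift [  0.7   0.7 122.1] twist -0.001 rows 2.0
```

Call:
{"api": "move_arm", "payload": {
  "plan": [1,0,50,0,1,1,0,95,0,1,1,0,110,0,1,1,0,117,0,1,1,0,121,0,1,1,0,122,0,1,1,0,122,0,1,1,0,122,0,1]
}}

```text
clock: 41.22
eef_pos: [385.1, 266.1, 128.7]
tool_rot: [3.141, 0.001, -3.101]
contact_force: [-0.0, -0.9, -1.2]
opening: 29.4
grasp_force: 61.3
```

Call:
{"api": "move_arm", "payload": {
  "plan": [0,0,1,0,1,0,0,1,0,0.3,0,0,1,0,0,0,0,1,0,-1,0,0,1,0,-1,0,0,1,0,-1,0,0,1,0,-1,0,0,-50,0,-1,0,0,-110,0,-1,0,0,-150,0,-1,0,0,-150,0,-1,0,0,-150,0,-1]
}}

```text
clock: 42.72
eef_pos: [384.1, 265.7, 277.6]
tool_rot: [-3.141, -0.001, -3.101]
contact_force: [-0.3, 0.7, -0.3]
opening: 85.6
grasp_force: 0.0
```

```bash
python3 chk.py e; python3 - <<'E'
from h import *
w=cams.snapshot('wrist'); t=cv2.imread('pics/top_e.png')
cv2.imwrite('pics/f.png',np.vstack([cv2.resize(t[120:220,225:385],(480,300),interpolation=cv2.INTER_CUBIC),cv2.resize(w,(480,300))]))
E
```

```text
[[-2.4, 46.9], [-1.9, -11.1], [-107.7, -10.8], [-108.0, 46.3]] [[-55.   17.8]]
[[-3.0, -65.6], [-1.7, -122.4], [-77.3, -122.1], [-78.5, -65.8]] [[-40.2 -94. ]]
```

View pics/f.png

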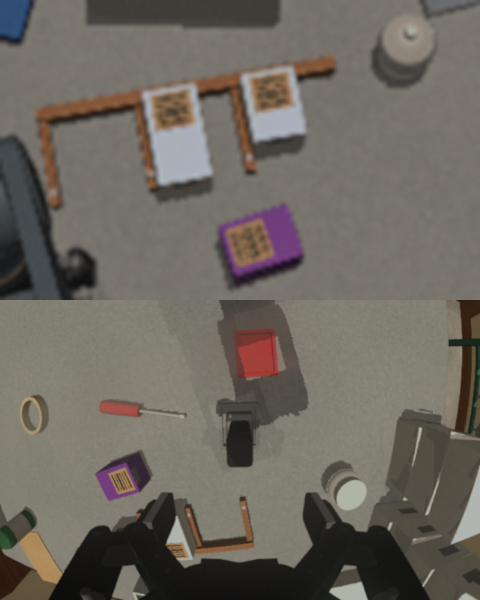

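The two cartons are in their corners, flush with the rail and dividers, and the scanner is upright in its cradle. Everything is in place, so I'm handing in.

```bash
python3 -c "
from station import env
print(env.sign_off())"
```

```text
the job is handed in; nothing more can be done
None
```

The job is handed in and sign-off gave no verdict: the middle and short cartons (the long one is absent) measure square and flush, the short one after being knocked and re-seated; the beam was aimed at each label, middle then short, for over two seconds, and the scanner is back upright in its cradle.

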